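# Clamp the glaze jar into the jar shaker

## Task

Secure the glaze jar in the jar shaker: with the back of a finger push the clamp strap round over the jar until it is fully home in the keeper, and only then push the cam lever fully down so that the foot bears on the jar lid. Grasp and lift nothing, keep the fingers off the jar, and leave the cups, stamp and squeeze bottle around the shaker where they stand.

Things in the scene. Friction and masses are not known exactly. Their poses are not given: they have to be found in the camera images.
- shaker: jar shaker fixed to the table: grey deck 140 x 235 mm, top 22 mm high, with a 70 mm high drive housing from x = 70 to 125 mm. Origin: on the table under the centre of the jar's nest, z up. In its frame the round pivot post stands at (0, 80) mm and the keeper at (0, -81) mm.
- keeper_mouth (a point): middle of the keeper's mouth, 136 mm above the table. The keeper is a dark steel upright at the shaker's -y end, 22 mm wide along y (y = -70 to -92 mm), top 154 mm high, its C-shaped mouth open to shaker -x, where the strap enters.
- strap_pivot (a point): the strap's vertical pivot axis, on top of the round post, 127 mm above the table (underside of the strap), at shaker (0, 80) mm
- clamp_strap (a joint): swing of the strap about the vertical pivot axis, rad. 0: fully open; 1.6: stop, home in the keeper, strap along shaker -y over the jar. Grows counter-clockwise from above: in the shaker frame the strap points from the pivot at angle (-pi/2 - 1.6 + value) from +x, so open it points about along -x. Stays where left; 1 to 2 N at 120 mm radius moves it.
- strap_push (a point): point on the strap 122 mm from the pivot axis, mid width, 136 mm high. The strap is an aluminium U channel, 24 mm wide, 171 mm long from the pivot, its flat upright side walls 127 to 145 mm above the table (jar lid top: 115 mm). Push a wall's outside; 98 to 142 mm from the pivot is free for a finger; lever ears at 68 to 88 mm stand 163 mm high.
- cam_lever (a joint): angle of the cam lever on the strap, rad. 0: standing up, 70 degrees above level; 1.15: stop, fully down, 4 degrees above level, lying along the strap. It leans from its hinge toward the pivot post and is pushed over and down toward the post, its end lying above the post when down. Stays where left; about 4 N at the grip moves it.
- lever_hinge (a point): the lever's hinge pin: level, square to the strap, 78 mm from the pivot axis, 154 mm above the table
- lever_grip (a point): centre line of the lever's round black grip, 72 mm from the hinge pin; the grip has 7 mm radius, and its rounded end is 87 mm from the hinge pin
- pressure_foot: round rubber foot, 36 mm diameter and 6 mm thick, under the strap 80 mm from the pivot axis; origin at the centre of its underside, z up. The lever's cam drives it 6 mm down; with the lever up it passes 4 mm above the jar lid.
- jar: closed screw-lid glaze jar, 88 mm diameter, 93 mm high, standing loose in the low rubber ring (nest) of the shaker, its underside 22 mm above the table. Origin: centre of its underside, z up.
- small_cup: loose bystander: unglazed cup, 55 mm wide, 58 mm high; origin at the centre of its underside, on the table
- large_cup: loose bystander: unglazed cup, 61 mm wide, 58 mm high; origin at the centre of its underside, on the table
- stamp: loose bystander: wooden texture stamp, 42 x 42 mm, 56 mm high; origin at the centre of its underside, on the table
- squeeze_bottle: loose bystander: squeeze bottle with a nozzle, 34 mm diameter, 87 mm high; origin at the centre of its underside, on the table
Things that resemble listed ones, but are neither listed nor needed, are in the scene too. What is shaped like the jar but blue is not meant.

How it is judged (in metres and radians):
On the way, in this order (a step that is already met when the one before it is completed fails the run):
1. the strap is fully home over the jar (within 0.07 rad of its stop) with the lever still up (value of joint clamp_strap above 1.53 rad and value of joint cam_lever below 0.6 rad), for 0.1 s.
2. the cam lever is fully down (within 0.1 rad of its stop) (value of joint clamp_strap above 1.53 rad and value of joint cam_lever above 1.05 rad), for 0.1 s.
At the end, for the whole second after the job is handed in: strap within 0.07 rad of its home stop, lever within 0.1 rad of its down stop, the foot pressing on the jar with more than 1 N, the jar upright and at rest in its nest (all of step 2 and contact force between pressure_foot and jar above 1 N and z of jar in the frame of shaker below 0.026 m and horizontal distance between jar and shaker below 0.006 m and angle between jar's own z axis and vertical below 0.06 rad and linear speed of jar below 0.02 m/s); the robot touches nothing.
It fails at once if the lever is pushed down before the strap is home (value of joint cam_lever above 0.6 rad and value of joint clamp_strap below 1.45 rad).
It fails at once if the fingers press on the jar (over 2 N) (contact force between the fingers and jar above 2 N).
It fails at once if the jar is lifted or tipped in its nest (z of jar in the frame of shaker above 0.03 m or angle between jar's own z axis and vertical above 0.15 rad).
It fails at once if a bystander is lifted or shifted by more than 20 mm (distance of any of small_cup, large_cup, stamp, squeeze_bottle from where it was at the start of the episode above 0.02 m).
It also fails if it takes over 51 s, if anything falls off the work surface, if the arm or the gripper's body presses on something with over 40 N, if the wrist force passes 120 N, or if a joint passes its speed limit or range.

## Robot

A 6-joint arm with a two-finger parallel gripper is mounted at the origin on the work surface; the furniture and walls round the work are solid. World frame = base frame: x ahead of the robot, y to its left, z up, the work surface at z = 0. Lengths are in mm, angles in rad, forces in N, time in s.
With the tool pointing down it reaches from about 275 to 750 mm from the base axis. Payload 10.2 kg.
Tool frame: the origin (TCP) lies midway between the tips of the shut fingers; the grasp point (between the pads) lies 19 mm behind it; z points along the fingers, y is the line along which they close (so a half turn about z gives the same grasp; the last joint's range is limited). The gripper opens to 85 mm and grips with 20 to 120 N. Pads are 22 mm wide; open, the fingers measure 114 mm over their backs; the gripper's body (76 mm by 85 mm) begins 54 mm behind the grasp point. The pads swing forward as they close: fully open they stand 13 mm farther back than shut.
Start: joints at [0.914, 0.313, 1.498, -0, 1.331, -0.223], TCP at [220.682, 476.372, 231.294] pointing down, gripper open.
Joint ranges: [-2.94, 2.94], [-0.97, 2.17], [0.19, 2.56], [-1.23, 4.37], [0.02, 3.11], [-2.88, 2.88]. Speed limits (rad/s): [2.39, 2.39, 3.01, 3.14, 3.14, 3.14].

## Interface

Orientations are given as a unit quaternion [w, x, y, z].
In Python, from rig import sense, capture, finish_job, find_in, place_of gives the robot as it stands. The module is installed in compiled form; this text tells all that it offers.
- The arm moves only by the shell command python3 -m jog 'ROWS' [FORCE]. ROWS is JSON, a list of rows, each an object of numbers: "tx", "ty", "tz": the shift along the tool's x, y, z in mm; "ax", "ay", "az": the turn, a rotation vector about the tool's x, y, z in rad; "jaw": the closure, from -1 (fully open) to 1 (shut), so that 0 is half open. In form: [{"tx": .., "ty": .., "tz": .., "ax": .., "ay": .., "az": .., "jaw": ..}, ...]. A call has 1 to 5 rows; each row shifts and turns the commanded pose from where the row before left it, along the tool's axes as they then stand; what a row does not reach is not made up. A row lasts 1/8 s, in which the tool goes at most 62.5 mm and 10.7 degrees, less where a joint would pass 70% of its speed; a pose out of reach is approached as far as the arm can. A call with a gripper value outside its range is refused whole. The fingers move at their own pace and stop on an object; FORCE is the grip in N (left out, the last holds). Time passes only in rows, so rows that do not move let the fingers close. It gives the time, the measured TCP pose, the force, the opening and the grip force at its end, in the units of the state.
- sense(): the state, without advancing time (a new reading comes with each control period).
- capture(name): name is "side" or "top"; returns a dict with "color" (480x640x3 uint8, red, green, blue), "depth" (480x640 float32, mm along the optical axis (not along the pixel's ray), 0 where there is no reading), "fx", "fy", "cx", "cy" (pixels), "k1" (the pictures are not rectified: a ray, as slopes to the right and down, at radius r is drawn at 1 + k1 r^2 times it, then the intrinsics apply), "camera_from_world" (4x4, takes a point from world to camera coordinates). Camera axes: x right, y up, looking along -z (the intrinsics and any distortion apply to the point x, -y, -z); pixel columns grow to the right and rows downward; lengths in mm; the calibration is good to about 2 mm. A picture is of the moment at which its call begins.
- finish_job(): hands the job in; it is judged then, once.
Trained networks look in the newest picture that a camera, given by its name, has taken for a name from the list of things; names that differ only in an ending like _2 or _b are one class to them, and where a whole thing is asked for, a point or a joint stands for the part that bears it (a point fixed in the world has none). Each returns a list of dicts, best first, with "conf" (0 to 1); they miss things now and then, are a little off and sometimes report something else, mostly with a low value. They report only what shows in the picture. A call takes as long as a camera call. They do not tell look-alikes from the thing itself.
- find_in(query, camera): "centre" ([column, row] in pixels, amid what is visible of it).
- place_of(query, camera): "centre" ([column, row] in pixels: a listed point, or the origin of a listed thing).
The state is a dict: "time_s": time; "joints": joint angles; "dq": joint speeds; "tau": joint torques, N m; "eef_pos": TCP position; "ee_rot": TCP orientation; "force": force on the tool from outside, world axes, zero at the start; "wrist_torque": the same for the moment, N m; "grip_width": opening from 0.0 (shut) to 1.0 (fully open); "grip_force": force on a finger pad.
Only numpy, scipy, OpenCV 4.12 (cv2) and the standard library are available. Lean on these libraries where they do the work, as an engineer would, in place of code of your own. Each camera call takes 0.05 s, during which the arm holds its last target. There are 200 camera calls.

## Working session

There is one attempt and no reset: what is moved stays moved. The work goes in short steps, Python scripts to look and compute and a shell command to move; the robot and the scene stay as the last step left them, time stands still between calls to the robot, and variables do not carry over. Pictures are saved under pics/ and viewed, at most 10 in all, crops included, and the job is handed in when it is done.

```bash
mkdir -p pics && cat > h.py <<'E'
import numpy as np, cv2
from rig import sense, capture, finish_job, find_in, place_of
def ray(c,px):
    x=(px[0]-c["cx"])/c["fx"]; y=(px[1]-c["cy"])/c["fy"]
    rd=np.hypot(x,y); r=rd
    for _ in range(20): r=rd/(1+c["k1"]*r*r)
    s=r/rd if rd>0 else 1
    d=np.array([x*s,-y*s,-1.]); W=np.linalg.inv(c["camera_from_world"])
    return W[:3,3],W[:3,:3]@d
def at_z(c,px,z):
    o,d=ray(c,px); return o+d*(z-o[2])/d[2]
def at_depth(c,px):
    o,d=ray(c,px); u,v=int(round(px[0])),int(round(px[1]))
    w=c["depth"][v-2:v+3,u-2:u+3]; w=w[w>0]
    return o+d*np.median(w) if len(w) else None
E
python3 - <<'E'
from h import *
import os
for n in ("top","side"):
    c=capture(n); cv2.imwrite(f"pics/{n}0.png",c["color"][:,:,::-1])
    for q,z in [("keeper_mouth",136),("strap_pivot",127),("strap_push",136),("lever_hinge",154),("lever_grip",None),("jar",22),("shaker",0),("small_cup",0),("large_cup",0),("stamp",0),("squeeze_bottle",0)]:
        for r in place_of(q,n)[:3]:
            p=at_z(c,r["centre"],z) if z is not None else at_depth(c,r["centre"])
            print(n,q,round(r["conf"],2),np.round(r["centre"]),None if p is None else np.round(p))
    print(np.linalg.inv(c["camera_from_world"])[:3,3])
print(sense())
E
```

```text
top keeper_mouth 0.84 [352. 234.] [ 539. -101.  136.]
top strap_pivot 0.85 [257. 201.] [600.  53. 127.]
top strap_push 0.72 [271. 273.] [480.  32. 136.]
top lever_hinge 0.77 [263. 245.] [523.  42. 154.]
top lever_grip 0.66 [257. 218.] [553.  41. 224.]
top lever_grip 0.49 [394. 243.] [ 539. -185.    6.]
top jar 0.79 [407. 320.] [ 396. -200.   22.]
top jar 0.77 [451. 236.] [ 548. -288.   22.]
top jar 0.71 [310. 229.] [567. -30.  22.]
top small_cup 0.88 [393. 245.] [ 537. -184.    0.]
top large_cup 0.82 [321. 301.] [436. -46.   0.]
top large_cup 0.38 [233. 193.] [644. 116.   0.]
top stamp 0.71 [268. 280.] [478.  51.   0.]
top stamp 0.41 [352. 232.] [ 562. -107.    0.]
top squeeze_bottle 0.78 [232. 192.] [647. 118.   0.]
[ 413.53636468  -60.02388445 1007.2131103 ]
side keeper_mouth 0.75 [338. 336.] [461. 146. 136.]
side keeper_mouth 0.66 [319. 228.] [ 541. -103.  136.]
side strap_pivot 0.63 [268. 282.] [607.  46. 127.]
side strap_push 0.75 [336. 283.] [484.  34. 136.]
side lever_hinge 0.57 [314. 274.] [524.  35. 154.]
side lever_grip 0.67 [291. 247.] [557.  49. 227.]
side jar 0.96 [390. 
[... 418 characters left out ...]
.2, 'joints': array([ 9.13620243e-01,  3.12865164e-01,  1.49770341e+00, -2.69149057e-05,
        1.33101562e+00, -2.23391154e-01]), 'dq': array([ 5.58508779e-04,  5.51423275e-04,  2.26777149e-03,  2.66513389e-04,
       -9.64060576e-05,  1.28769698e-04]), 'tau': array([-1.01162106e-03, -4.12161791e+01, -2.59905463e+01, -2.05751221e-04,
        5.29140925e-04,  2.69350494e-06]), 'eef_pos': array([220.67368842, 476.3677254 , 231.31072466]), 'ee_rot': array([ 1.36283860e-05,  2.15192818e-01,  9.76571580e-01, -1.74518663e-06]), 'force': array([0.09727844, 0.21073453, 1.52505498]), 'wrist_torque': array([ 0.06525246, -0.04339798,  0.00888987]), 'grip_force': 0.0, 'grip_width': 0.9989893813753116}
```

View pics/top0.png

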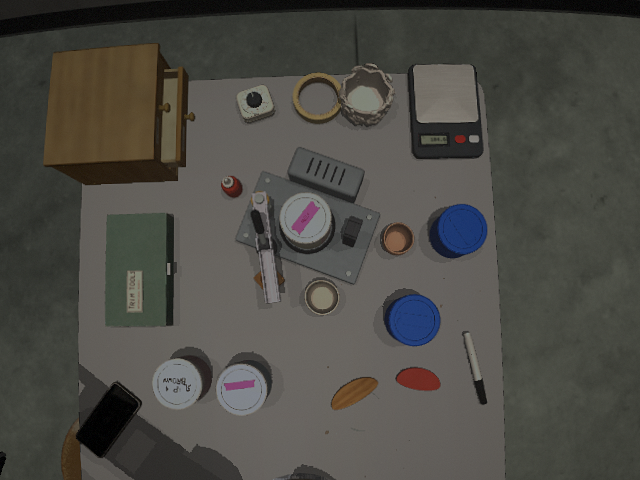

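View pics/side0.png

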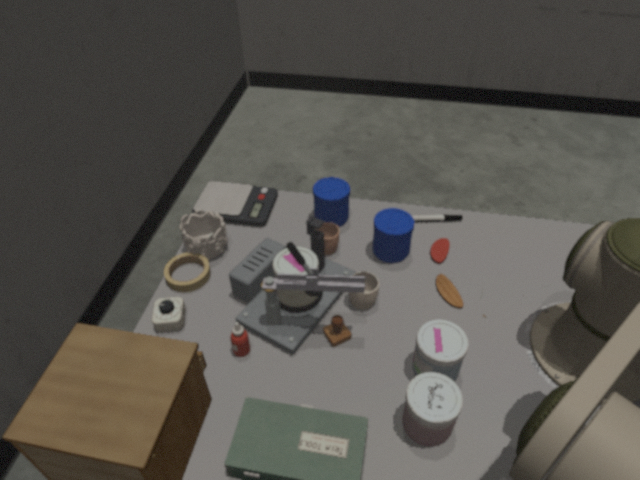

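```bash
python3 - <<'E'
from h import *
import cv2
a=cv2.imread("pics/top0.png")[170:330,200:430]; b=cv2.imread("pics/side0.png")[200:370,210:400]
a=cv2.resize(a,None,fx=1.7*2,fy=1.7*2,interpolation=2)
cv2.imwrite("pics/crop0.png",a)
P=np.array([602,50.]);K=np.array([540,-102.])
d=P-K; print(np.linalg.norm(d)); y=d/np.linalg.norm(d); x=np.array([y[1],-y[0]])
print("y",y,"x",x,"origin",P-80*y, "yaw",np.arctan2(x[1],x[0]))
Q=np.array([482,33.]);H=np.array([523,39.]);s=Q-P
print(np.linalg.norm(s),np.linalg.norm(H-P),"ang",np.arctan2(s[1],s[0]))
E
```

```text
164.1584600317632
y [0.37768385 0.92593461] x [ 0.92593461 -0.37768385] origin [571.78529161 -24.07476896] yaw -0.38729360320607636
121.19818480488888 79.76214641043707 ang -3.000862459599568
```

The top picture shows the shaker with its strap from pivot (261,200) to end (271,300), and the keeper at (352,232). In the side picture the strap runs from (268,283) to (365,283) with the lever up at (297,255).

Look-alikes for the jar:
- White/pink loose jar at (242,388)
- White jar at (177,384)
- Blue jars at (462,230) and (413,320)
- The jar in the nest at (305,221), which is the one meant

There is only one strap and one lever. I'll check this choice in the crop.

View pics/crop0.png

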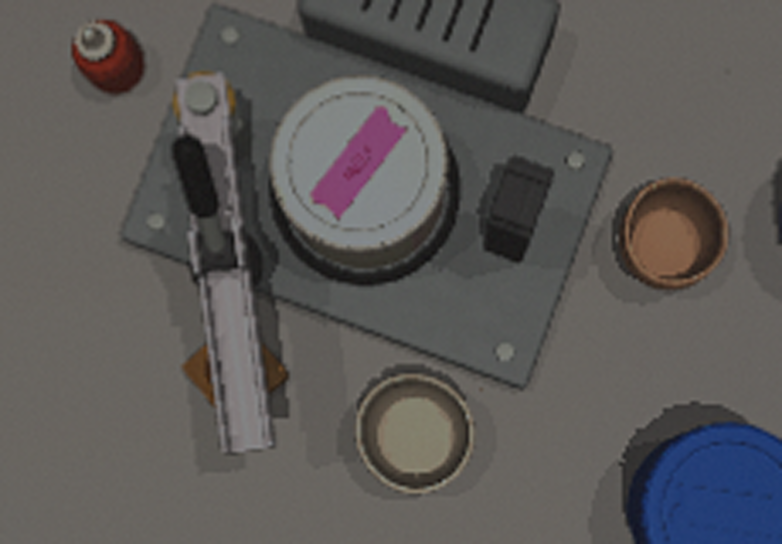

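```bash
cat >> h.py <<'E'
def row(psi,dw):  # tool-down: world shift -> tool shift at yaw psi of tool y
    return -np.sin(psi)*dw[0]+np.cos(psi)*dw[1], np.cos(psi)*dw[0]+np.sin(psi)*dw[1], -dw[2]
def yaw():
    from scipy.spatial.transform import Rotation as R
    s=sense(); q=s["ee_rot"]; m=R.from_quat([q[1],q[2],q[3],q[0]]).as_matrix()
    return np.arctan2(m[1,1],m[0,1]), s["eef_pos"], m[:,2]
E
python3 - <<'E'
from h import *
c=capture("top")
for n,px,z in [("end",(271,301),145),("piv",(261,200),145)]: print(n,at_z(c,px,z),at_depth(c,px))
psi,p,_=yaw(); d=(np.array([477,80,220])-p)/15; print(psi)
for i in range(15):
    print(np.round(row(psi,d),0)); psi-=.17
E
```

```text
end [434.63810745  30.78624249 145.        ] [435.03866575  32.51002193 128.63326556]
piv [597.61693101  44.68679303 145.        ] [599.42489115  45.71521627 136.53171372]
1.136991778043557
[-27. -17.   1.]
[-29. -12.   1.]
[-31.  -7.   1.]
[-31.  -2.   1.]
[-31.   4.   1.]
[-30.   9.   1.]
[-28.  14.   1.]
[-25.  18.   1.]
[-22.  23.   1.]
[-18.  26.   1.]
[-13.  29.   1.]
[-8. 30.  1.]
[-3. 31.  1.]
[ 2. 31.  1.]
[ 8. 31.  1.]
```

The crop shows the right mechanism: a single strap with a black lever grip, over the stamp, beside the white/pink jar in the nest. The way to the strap's left side is clear.

```bash
python3 -m jog '[{"tx":-27,"ty":-17,"tz":1,"az":0.17,"jaw":1},{"tx":-29,"ty":-12,"tz":1,"az":0.17,"jaw":1},{"tx":-31,"ty":-7,"tz":1,"az":0.17,"jaw":1},{"tx":-31,"ty":-2,"tz":1,"az":0.17,"jaw":1},{"tx":-31,"ty":4,"tz":1,"az":0.17,"jaw":1}]' && python3 -m jog '[{"tx":-30,"ty":9,"tz":1,"az":0.17,"jaw":1},{"tx":-28,"ty":14,"tz":1,"az":0.17,"jaw":1},{"tx":-25,"ty":18,"tz":1,"az":0.17,"jaw":1},{"tx":-22,"ty":23,"tz":1,"az":0.17,"jaw":1},{"tx":-18,"ty":26,"tz":1,"az":0.17,"jaw":1}]' && python3 -m jog '[{"tx":-13,"ty":29,"tz":1,"az":0.17,"jaw":1},{"tx":-8,"ty":30,"tz":1,"az":0.17,"jaw":1},{"tx":-3,"ty":31,"tz":1,"az":0.17,"jaw":1},{"tx":2,"ty":31,"tz":1,"az":0.17,"jaw":1},{"tx":0,"ty":20,"tz":1,"az":0.17,"jaw":1}]'
python3 - <<'E'
from h import *
print(yaw(),sense()["joints"],sense()["force"])
E
```

```text
(np.float64(1.136991778043557), array([220.69336799, 476.37884724, 231.30291173]), array([ 1.00769718e-05,  1.44365250e-05, -1.00000000e+00])) [ 9.13589624e-01  3.12903183e-01  1.49767250e+00  8.66214727e-07
  1.33099939e+00 -2.23402359e-01] [-0.49053776 -0.01174359  0.38443576]schema error: expected keys tx, ty, tz, ax, ay, az, jaw
```

```bash
python3 -m jog '[{"tx":-27,"ty":-17,"tz":1,"ax":0,"ay":0,"az":0.17,"jaw":1},{"tx":-29,"ty":-12,"tz":1,"ax":0,"ay":0,"az":0.17,"jaw":1},{"tx":-31,"ty":-7,"tz":1,"ax":0,"ay":0,"az":0.17,"jaw":1},{"tx":-31,"ty":-2,"tz":1,"ax":0,"ay":0,"az":0.17,"jaw":1},{"tx":-31,"ty":4,"tz":1,"ax":0,"ay":0,"az":0.17,"jaw":1}]' && python3 -m jog '[{"tx":-30,"ty":9,"tz":1,"ax":0,"ay":0,"az":0.17,"jaw":1},{"tx":-28,"ty":14,"tz":1,"ax":0,"ay":0,"az":0.17,"jaw":1},{"tx":-25,"ty":18,"tz":1,"ax":0,"ay":0,"az":0.17,"jaw":1},{"tx":-22,"ty":23,"tz":1,"ax":0,"ay":0,"az":0.17,"jaw":1},{"tx":-18,"ty":26,"tz":1,"ax":0,"ay":0,"az":0.17,"jaw":1}]' && python3 -m jog '[{"tx":-13,"ty":29,"tz":1,"ax":0,"ay":0,"az":0.17,"jaw":1},{"tx":-8,"ty":30,"tz":1,"ax":0,"ay":0,"az":0.17,"jaw":1},{"tx":-3,"ty":31,"tz":1,"ax":0,"ay":0,"az":0.17,"jaw":1},{"tx":2,"ty":31,"tz":1,"ax":0,"ay":0,"az":0.17,"jaw":1},{"tx":0,"ty":20,"tz":1,"ax":0,"ay":0,"az":0.17,"jaw":1}]'
python3 - <<'E'
from h import *
print(yaw(),sense()["joints"],sense()["force"])
E
```

```text
time_s: 1.88
eef_pos: [306.7, 343.4, 226.4]
ee_rot: [0.0, 0.601, 0.799, 0.0]
force: [0.6, 0.3, 0.0]
grip_width: 0.003
grip_force: 0.0
time_s: 2.5
eef_pos: [392.4, 211.9, 221.4]
ee_rot: [0.0, 0.877, 0.48, 0.0]
force: [-0.5, 0.0, 0.8]
grip_width: 0.001
grip_force: 0.0
time_s: 3.12
eef_pos: [466.9, 87.7, 216.2]
ee_rot: [0.0, 0.997, 0.076, 0.0]
force: [-0.2, 0.2, 0.6]
grip_width: -0.001
grip_force: 0.0
(np.float64(-1.4194208146413958), array([466.85360476,  87.74423831, 216.20807046]), array([ 1.17284338e-04, -9.01967770e-05, -9.99999989e-01])) [-6.15154170e-02  2.15706436e-01  1.66541392e+00 -8.69735012e-05
  1.26034969e+00  1.35793196e+00] [-0.18158529  0.20874364  0.63615928]
```

```bash
python3 -m jog '[{"tx":4,"ty":4,"tz":40,"ax":0,"ay":0,"az":0.02,"jaw":1},{"tx":4,"ty":4,"tz":40,"ax":0,"ay":0,"az":0.02,"jaw":1},{"tx":0,"ty":0,"tz":5,"ax":0,"ay":0,"az":0,"jaw":1}]'
python3 - <<'E'
from h import *
print(yaw())
t=[]
for n,sl in (("top",np.s_[170:330,200:360]),("side",np.s_[220:380,220:380])):
    c=capture(n); t.append(cv2.resize(np.ascontiguousarray(c["color"][:,:,::-1][sl]),(400,400),interpolation=2))
cv2.imwrite("pics/a1.png",np.hstack(t))
E
```

```text
time_s: 3.5
eef_pos: [474.3, 82.0, 129.6]
ee_rot: [-0.0, 0.998, 0.059, -0.002]
force: [-0.4, -0.7, 1.5]
grip_width: 0.003
grip_force: 0.0
(np.float64(-1.4532995872249868), array([474.26967512,  82.04719114, 129.55242498]), array([-4.41840842e-03,  3.12939250e-04, -9.99990190e-01]))
```

View pics/a1.png

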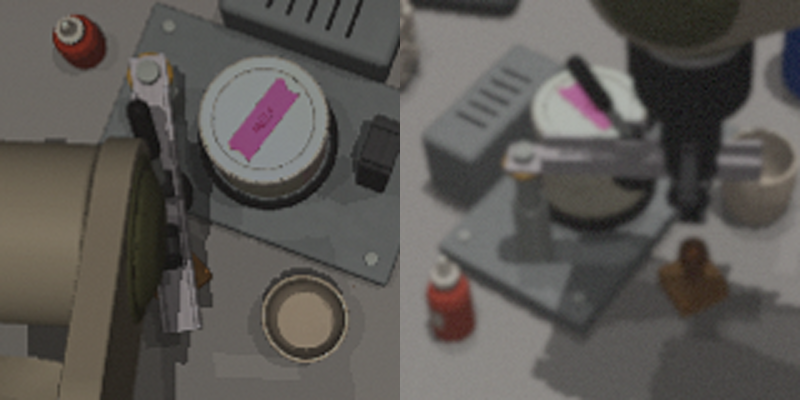

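The finger stands on the open side of the strap (side view at about (690,190)), about 20 mm short of contact and clear of everything. Next I push along the arc.

```bash
python3 -m jog '[{"tx":0,"ty":8,"tz":0,"ax":0,"ay":0,"az":0,"jaw":1},{"tx":0,"ty":8,"tz":0,"ax":0,"ay":0,"az":0,"jaw":1},{"tx":0,"ty":4,"tz":0,"ax":0,"ay":0,"az":0,"jaw":1},{"tx":-1,"ty":7,"tz":0,"ax":0,"ay":0,"az":-0.05,"jaw":1},{"tx":-1,"ty":7,"tz":0,"ax":0,"ay":0,"az":-0.05,"jaw":1}]'; python3 -m jog '[{"tx":-1.5,"ty":9,"tz":0,"ax":0,"ay":0,"az":-0.075,"jaw":1},{"tx":-1.5,"ty":9,"tz":0,"ax":0,"ay":0,"az":-0.075,"jaw":1},{"tx":-1.5,"ty":9,"tz":0,"ax":0,"ay":0,"az":-0.075,"jaw":1},{"tx":-1.5,"ty":9,"tz":0,"ax":0,"ay":0,"az":-0.075,"jaw":1}]'
python3 - <<'E'
from h import *
print(yaw(),sense()["force"])
t=[]
for n,sl in (("top",np.s_[170:330,240:400]),("side",np.s_[200:360,220:380])):
    c=capture(n); t.append(cv2.resize(np.ascontiguousarray(c["color"][:,:,::-1][sl]),(400,400),interpolation=2))
    for q,z in (("strap_push",136),("lever_hinge",154),("strap_pivot",127),("keeper_mouth",136)):
        for r in place_of(q,n)[:1]: print(n,q,round(r["conf"],2),at_z(c,r["centre"],z))
cv2.imwrite("pics/a2.png",np.hstack(t))
E
```

```text
time_s: 4.22
eef_pos: [477.6, 47.9, 131.6]
ee_rot: [-0.0, 0.994, 0.109, 0.0]
force: [-1.6, 0.5, 1.4]
grip_width: -0.001
grip_force: 0.7
time_s: 4.72
eef_pos: [483.5, 11.9, 131.5]
ee_rot: [-0.0, 0.966, 0.257, -0.0]
force: [-1.4, 1.4, 0.8]
grip_width: -0.0
grip_force: 0.7
(np.float64(-1.0506899308388122), array([483.47924818,  11.94565089, 131.49537038]), array([-4.26883131e-04,  2.84989982e-04, -9.99999868e-01])) [-1.39736584  1.38663093  0.75153421]
top strap_pivot 0.9 [601.85044754  53.84830801 127.        ]
top keeper_mouth 0.86 [ 542.21892931 -100.75831345  136.        ]
side strap_push 0.62 [500.61019053 -10.52730276 136.        ]
side lever_hinge 0.73 [538.19017405   9.82068901 154.        ]
side keeper_mouth 0.97 [ 545.04558145 -102.23026291  136.        ]
```

View pics/a2.png

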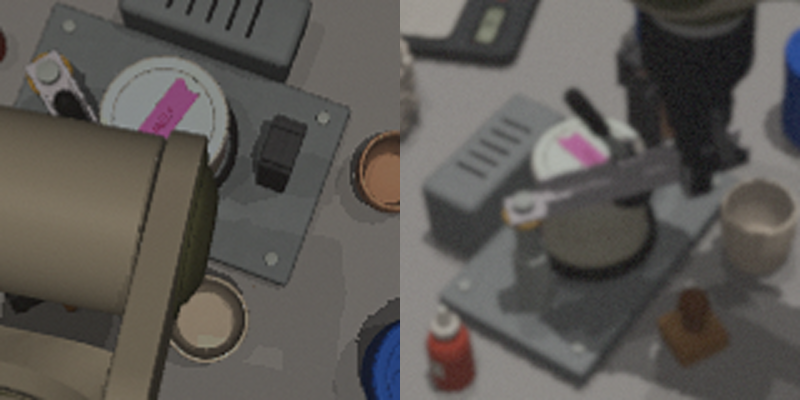

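The strap has followed the finger to about -2.6 rad world angle, against roughly -1.96 at home. I keep going round the arc.

```bash
python3 -m jog '[{"tx":-2,"ty":12,"tz":0,"ax":0,"ay":0,"az":-0.1,"jaw":1},{"tx":-2,"ty":12,"tz":0,"ax":0,"ay":0,"az":-0.1,"jaw":1},{"tx":-2,"ty":12,"tz":0,"ax":0,"ay":0,"az":-0.1,"jaw":1},{"tx":-2,"ty":12,"tz":0,"ax":0,"ay":0,"az":-0.1,"jaw":1},{"tx":-1.5,"ty":9,"tz":0,"ax":0,"ay":0,"az":-0.075,"jaw":1}]'; python3 -m jog '[{"tx":-1,"ty":6,"tz":0,"ax":0,"ay":0,"az":-0.05,"jaw":1},{"tx":-1,"ty":6,"tz":0,"ax":0,"ay":0,"az":-0.05,"jaw":1},{"tx":0,"ty":0,"tz":0,"ax":0,"ay":0,"az":0,"jaw":1}]'
python3 - <<'E'
from h import *
psi,p,z=yaw();P=np.array([602,50.]);n=np.array([np.cos(psi),np.sin(psi)]);x=np.array([-n[1],n[0]])
print(psi,p,z,sense()["force"],(P-p[:2])@n,(P-p[:2])@x)
E
```

```text
time_s: 5.85
eef_pos: [513.1, -37.0, 131.2]
ee_rot: [-0.0, 0.879, 0.477, -0.0]
force: [-1.6, -0.5, 0.5]
grip_width: 0.0
grip_force: 0.7
time_s: 6.22
eef_pos: [522.4, -44.8, 131.2]
ee_rot: [-0.0, 0.855, 0.519, -0.0]
force: [-0.1, 1.0, -0.1]
grip_width: 0.001
grip_force: 0.0
-0.47880740071178024 [522.41559551 -44.80896783 131.17593803] [-7.93209688e-05  3.18173347e-05 -9.99999996e-01] [-0.09269788  1.04026196 -0.09374311] 26.95425686849893 120.813434091074
```

```bash
python3 -m jog '[{"tx":-1,"ty":5,"tz":0,"ax":0,"ay":0,"az":-0.04,"jaw":1},{"tx":-0.5,"ty":4,"tz":0,"ax":0,"ay":0,"az":-0.03,"jaw":1}]'; python3 -m jog '[{"tx":0,"ty":2,"tz":0,"ax":0,"ay":0,"az":0,"jaw":1}]';  python3 -m jog '[{"tx":0,"ty":1.5,"tz":0,"ax":0,"ay":0,"az":0,"jaw":1}]'; python3 -m jog '[{"tx":0,"ty":1.5,"tz":0,"ax":0,"ay":0,"az":0,"jaw":1}]'
```

```text
time_s: 6.48
eef_pos: [529.5, -50.0, 131.2]
ee_rot: [-0.0, 0.836, 0.549, -0.0]
force: [-1.2, -0.1, -1.0]
grip_width: 0.002
grip_force: 0.6
time_s: 6.6
eef_pos: [531.5, -50.9, 131.2]
ee_rot: [-0.0, 0.836, 0.549, -0.0]
force: [-1.7, -0.3, 0.1]
grip_width: -0.005
grip_force: 0.6
time_s: 6.72
eef_pos: [532.9, -51.5, 131.3]
ee_rot: [-0.0, 0.836, 0.549, -0.0]
force: [-1.3, -0.5, -0.5]
grip_width: -0.002
grip_force: 0.6
time_s: 6.85
eef_pos: [534.3, -52.0, 131.3]
ee_rot: [-0.0, 0.836, 0.549, -0.0]
force: [-0.9, -0.4, -0.4]
grip_width: 0.001
grip_force: 0.6
```

```bash
for i in 1; do python3 -m jog '[{"tx":0,"ty":2,"tz":0,"ax":0,"ay":0,"az":-0.015,"jaw":1}]'; python3 -m jog '[{"tx":0,"ty":1.5,"tz":0,"ax":0,"ay":0,"az":-0.01,"jaw":1}]';  python3 -m jog '[{"tx":0,"ty":1.5,"tz":0,"ax":0,"ay":0,"az":0,"jaw":1}]'; done | grep -E "eef_pos|force"
python3 - <<'E'
from h import *
psi,p,z=yaw();P=np.array([602,50.]);n=np.array([np.cos(psi),np.sin(psi)]);x=np.array([-n[1],n[0]])
print(psi,p,sense()["force"],(P-p[:2])@n,(P-p[:2])@x)
t=[]
for n,sl in (("top",np.s_[170:330,240:400]),("side",np.s_[200:360,220:380])):
    c=capture(n); t.append(cv2.resize(np.ascontiguousarray(c["color"][:,:,::-1][sl]),(400,400),interpolation=2))
    for q,z in (("strap_push",136),("lever_hinge",154),("strap_pivot",127),("keeper_mouth",136)):
        for r in place_of(q,n)[:1]: print(n,q,round(r["conf"],2),at_z(c,r["centre"],z))
cv2.imwrite("pics/a3.png",np.hstack(t))
E
```

```text
eef_pos: [535.0, -52.5, 131.1]
force: [-13.8, 2.0, 5.7]
grip_force: 6.7
eef_pos: [535.1, -52.7, 131.0]
force: [-20.0, 2.4, 10.2]
grip_force: 10.1
eef_pos: [535.3, -52.7, 130.9]
force: [-27.5, 6.3, 15.1]
grip_force: 13.9
-0.38199509199406967 [535.30359737 -52.74580589 130.94000147] [-27.48925899   6.28925045  15.07705398] 23.588299438263675 120.20275738362814
top keeper_mouth 0.86 [ 541.41241645 -100.40876703  136.        ]
side strap_push 0.68 [559.83387592 -56.00240315 136.        ]
side lever_hinge 0.94 [571.70091998 -29.22059634 154.        ]
side strap_pivot 0.59 [608.18554795  49.3471178  127.        ]
side keeper_mouth 0.88 [ 546.32344508 -100.50772386  136.        ]
```

View pics/a3.png

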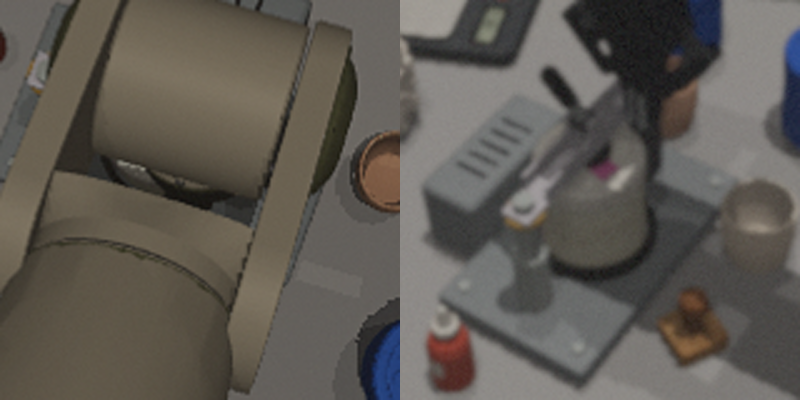

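The force rose steadily from about 1 N to 27 N with no motion, at strap angle about -1.953 rad, where the pivot-keeper line predicts -1.95. The picture shows the strap over the jar into the keeper with the lever still up at (565,90), so it is home. I back off and rise.

```bash
python3 -m jog '[{"tx":0,"ty":-15,"tz":0,"ax":0,"ay":0,"az":0,"jaw":1},{"tx":0,"ty":-20,"tz":-10,"ax":0,"ay":0,"az":0,"jaw":1},{"tx":0,"ty":0,"tz":-40,"ax":0,"ay":0,"az":0,"jaw":1},{"tx":0,"ty":0,"tz":-45,"ax":0,"ay":0,"az":0,"jaw":1},{"tx":0,"ty":0,"tz":0,"ax":0,"ay":0,"az":0,"jaw":1}]'
python3 - <<'E'
from h import *
psi,p,z=yaw();P=np.array([603,50.]);n=np.array([np.cos(psi),np.sin(psi)]);x=np.array([-n[1],n[0]])
print(psi,p,z,sense()["force"],"offset",-(P-p[:2])@n,"r",(P-p[:2])@x)
for n,sl in (("top",0),("side",0)):
    c=capture(n)
    for q,z in (("strap_push",136),("lever_hinge",154),("strap_pivot",127),("lever_grip",222)):
        for r in place_of(q,n)[:1]:
            w=at_z(c,r["centre"],z); print(n,q,round(r["conf"],2),w,"off",(w[:2]-P)@[np.cos(psi),np.sin(psi)],"r",(P-w[:2])@x)
E
```

```text
time_s: 8.35
eef_pos: [508.0, -41.2, 229.6]
ee_rot: [0.003, 0.829, 0.56, 0.002]
force: [0.2, 0.4, -0.4]
grip_width: 0.005
grip_force: 0.0
-0.3826112806368864 [507.97981824 -41.19754722 229.57337186] [ 0.0071089  -0.00201007 -0.99997271] [ 0.20773293  0.42892283 -0.44879974] offset -54.101471454657485 r 120.07855073700416
top lever_hinge 0.47 [540.50499941 -94.56892676 154.        ] off -4.002196720088782 r 157.4477122897133
top lever_grip 0.25 [532.14730164 -97.4065386  222.        ] off -10.696167607265627 r 163.20044266384605
side strap_push 0.61 [561.68634181 -72.80540086 136.        ] off 7.522297796950806 r 129.349912524466
side lever_hinge 0.91 [575.14815218 -22.64754335 154.        ] off 1.2845781117204453 r 77.79293567746835
side strap_pivot 0.68 [583.79751184 -38.74829701 127.        ] off 15.319650686317127 r 89.50030209833645
side lever_grip 0.69 [589.24499219  10.12523246 222.        ] off 2.126590441495221 r 42.1268909278094
```

```bash
python3 -m jog '[{"tx":6,"ty":20,"tz":3,"ax":0,"ay":0,"az":0,"jaw":1},{"tx":11,"ty":20,"tz":3,"ax":0,"ay":0,"az":0,"jaw":1},{"tx":11,"ty":16,"tz":2,"ax":0,"ay":0,"az":0,"jaw":1},{"tx":0,"ty":0,"tz":0,"ax":0,"ay":0,"az":0,"jaw":1}]'
python3 - <<'E'
from h import *
psi,p,z=yaw();P=np.array([603,50.]);n=np.array([np.cos(psi),np.sin(psi)]);x=np.array([-n[1],n[0]])
print(psi,p,z,sense()["force"],"offset",-(P-p[:2])@n,"r",(P-p[:2])@x)
prev=np.array([(P-p[:2])@x,p[2]])
for th in np.radians([70,60,50,40,30,22,14,8,4,2]):
    q=np.array([78-70*np.cos(th)+7*np.sin(th)+11,154+70*np.sin(th)+7*np.cos(th)])
    print(round(np.degrees(th)),q.round(1),"tx",round(prev[0]-q[0],1),"tz",round(prev[1]-q[1],1)); prev=q
t=[]
for n,sl in (("top",np.s_[170:330,240:400]),("side",np.s_[200:360,220:380])):
    c=capture(n); t.append(cv2.resize(np.ascontiguousarray(c["color"][:,:,::-1][sl]),(400,400),interpolation=2))
cv2.imwrite("pics/a4.png",np.hstack(t))
E
```

```text
time_s: 9.35
eef_pos: [569.2, -35.7, 217.6]
ee_rot: [-0.0, 0.829, 0.56, -0.0]
force: [-0.1, -0.1, -0.2]
grip_width: -0.004
grip_force: 0.0
-0.38240963492771496 [569.20373535 -35.69407442 217.55991304] [-9.17737775e-04  2.33666631e-04 -9.99999552e-01] [-0.05230959 -0.07294428 -0.16421031] offset 0.6222569532514262 r 92.11555075768386
70 [ 71.6 222.2] tx 20.5 tz -4.6
60 [ 60.1 218.1] tx 11.6 tz 4.1
50 [ 49.4 212.1] tx 10.7 tz 6.0
40 [ 39.9 204.4] tx 9.5 tz 7.8
30 [ 31.9 195.1] tx 8.0 tz 9.3
22 [ 26.7 186.7] tx 5.2 tz 8.3
14 [ 22.8 177.7] tx 3.9 tz 9.0
8 [ 20.7 170.7] tx 2.1 tz 7.1
4 [ 19.7 165.9] tx 1.0 tz 4.8
2 [ 19.3 163.4] tx 0.4 tz 2.4
```

View pics/a4.png

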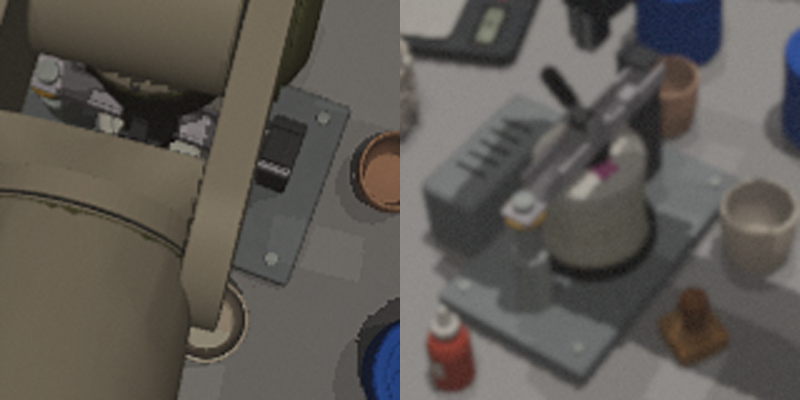

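The strap is lying in the keeper at (645,65). The lever is up at (560,90) with the finger behind it at (590,30). I push the lever over along its arc.

```bash
python3 -m jog '[{"tx":10,"ty":1,"tz":-3,"ax":0,"ay":0,"az":0,"jaw":1},{"tx":10,"ty":0,"tz":-2,"ax":0,"ay":0,"az":0,"jaw":1},{"tx":6,"ty":0,"tz":2,"ax":0,"ay":0,"az":0,"jaw":1},{"tx":6,"ty":0,"tz":2,"ax":0,"ay":0,"az":0,"jaw":1},{"tx":5,"ty":0,"tz":3,"ax":0,"ay":0,"az":0,"jaw":1}]'; python3 -m jog '[{"tx":5,"ty":0,"tz":3,"ax":0,"ay":0,"az":0,"jaw":1},{"tx":5,"ty":0,"tz":4,"ax":0,"ay":0,"az":0,"jaw":1},{"tx":5,"ty":0,"tz":4,"ax":0,"ay":0,"az":0,"jaw":1}]'
python3 - <<'E'
from h import *
psi,p,z=yaw();P=np.array([603,50.]);n=np.array([np.cos(psi),np.sin(psi)]);x=np.array([-n[1],n[0]])
print(psi,p,z,sense()["force"],"offset",-(P-p[:2])@n,"r",(P-p[:2])@x)
c=capture("side")
for q in ("lever_grip","lever_hinge"): print(place_of(q,"side")[:1])
cv2.imwrite("pics/a5.png",cv2.resize(np.ascontiguousarray(c["color"][:,:,::-1][200:360,220:380]),(400,400),interpolation=2))
E
```

```text
time_s: 10.07
eef_pos: [583.8, -1.8, 216.5]
ee_rot: [0.0, 0.829, 0.56, 0.0]
force: [-1.2, -0.5, 4.3]
grip_width: -0.001
grip_force: 1.8
time_s: 10.45
eef_pos: [589.5, 12.3, 205.2]
ee_rot: [0.0, 0.829, 0.56, 0.0]
force: [-0.9, -0.9, 4.6]
grip_width: -0.002
grip_force: 1.8
-0.383060771132719 [589.49935042  12.3046774  205.16975596] [ 5.73590549e-04  4.83151164e-05 -9.99999834e-01] [-0.94776701 -0.94564824  4.61059567] offset 1.5668576108856613 r 40.00937192893152
[{'centre': [272.4, 246.6], 'conf': 0.77}]
[{'centre': [294.6, 245.9], 'conf': 0.94}]
```

View pics/a5.png

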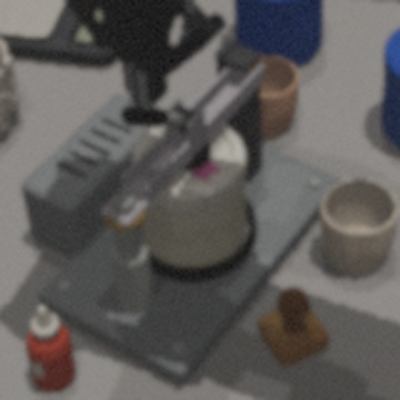

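The lever is following, with the grip leaning under the fingertip at (145,115) and a force of 4.6 N. I carry on down.

```bash
python3 -m jog '[{"tx":4,"ty":0,"tz":5,"ax":0,"ay":0,"az":0,"jaw":1},{"tx":4,"ty":0,"tz":5,"ax":0,"ay":0,"az":0,"jaw":1},{"tx":3,"ty":0,"tz":4,"ax":0,"ay":0,"az":0,"jaw":1},{"tx":2,"ty":0,"tz":4,"ax":0,"ay":0,"az":0,"jaw":1},{"tx":2,"ty":0,"tz":5,"ax":0,"ay":0,"az":0,"jaw":1}]' | grep -E "eef_pos|^force"; python3 -m jog '[{"tx":2,"ty":0,"tz":4,"ax":0,"ay":0,"az":0,"jaw":1},{"tx":1,"ty":0,"tz":4,"ax":0,"ay":0,"az":0,"jaw":1},{"tx":1,"ty":0,"tz":3,"ax":0,"ay":0,"az":0,"jaw":1}]' | grep -E "eef_pos|^force"; python3 -m jog '[{"tx":1,"ty":0,"tz":2,"ax":0,"ay":0,"az":0,"jaw":1}]' | grep -E "eef_pos|^force";  python3 -m jog '[{"tx":0,"ty":0,"tz":2,"ax":0,"ay":0,"az":0,"jaw":1}]' | grep -E "eef_pos|^force"
```

```text
eef_pos: [595.0, 26.1, 182.1]
force: [0.8, 0.9, 5.3]
eef_pos: [596.4, 29.7, 171.1]
force: [0.9, 1.3, 3.9]
eef_pos: [596.7, 30.4, 169.1]
force: [1.0, -0.9, 3.4]
eef_pos: [596.8, 30.6, 167.2]
force: [1.3, 2.4, 4.7]
```

```bash
python3 -m jog '[{"tx":0,"ty":0,"tz":2,"ax":0,"ay":0,"az":0,"jaw":1}]' | grep -E "eef_pos|^force";  python3 -m jog '[{"tx":0,"ty":0,"tz":1.5,"ax":0,"ay":0,"az":0,"jaw":1}]' | grep -E "eef_pos|^force"; python3 -m jog '[{"tx":0,"ty":0,"tz":1,"ax":0,"ay":0,"az":0,"jaw":1}]' | grep -E "eef_pos|^force"
```

```text
eef_pos: [596.8, 30.7, 165.3]
force: [-0.1, 2.0, 6.7]
eef_pos: [597.0, 30.7, 164.8]
force: [-2.4, 2.7, 15.4]
eef_pos: [597.1, 30.8, 164.6]
force: [-4.0, 2.9, 19.2]
```

The stop is reached at z ≈ 165, where geometry predicts 166, with 19 N. I withdraw and check.

```bash
python3 -m jog '[{"tx":0,"ty":0,"tz":0,"ax":0,"ay":0,"az":0,"jaw":1},{"tx":0,"ty":0,"tz":-20,"ax":0,"ay":0,"az":0,"jaw":1},{"tx":0,"ty":0,"tz":-50,"ax":0,"ay":0,"az":0,"jaw":1},{"tx":0,"ty":-50,"tz":-20,"ax":0,"ay":0,"az":0,"jaw":1},{"tx":0,"ty":-60,"tz":0,"ax":0,"ay":0,"az":0,"jaw":1}]' && python3 -m jog '[{"tx":0,"ty":-60,"tz":0,"ax":0,"ay":0,"az":0,"jaw":1},{"tx":0,"ty":-60,"tz":0,"ax":0,"ay":0,"az":0,"jaw":1},{"tx":0,"ty":0,"tz":0,"ax":0,"ay":0,"az":0,"jaw":1},{"tx":0,"ty":0,"tz":0,"ax":0,"ay":0,"az":0,"jaw":1}]'
python3 - <<'E'
from h import *
t=[]
for n,sl in (("top",np.s_[170:330,240:400]),("side",np.s_[200:360,220:380])):
    c=capture(n); t.append(cv2.resize(np.ascontiguousarray(c["color"][:,:,::-1][sl]),(400,400),interpolation=2))
    for q,z in (("strap_push",136),("lever_hinge",154),("strap_pivot",127),("lever_grip",159),("jar",22)):
        for r in place_of(q,n)[:1]: print(n,q,round(r["conf"],2),at_z(c,r["centre"],z))
cv2.imwrite("pics/a6.png",np.hstack(t))
E
```

```text
time_s: 12.85
eef_pos: [493.7, 71.5, 253.2]
ee_rot: [0.001, 0.829, 0.559, 0.0]
force: [-0.0, 0.4, 0.2]
grip_width: 0.003
grip_force: 0.0
time_s: 13.35
eef_pos: [383.7, 116.2, 252.7]
ee_rot: [0.0, 0.829, 0.56, -0.0]
force: [0.6, -0.4, -0.5]
grip_width: -0.002
grip_force: 0.0
top strap_push 0.92 [558.0234354  -67.29022172 136.        ]
top lever_hinge 0.59 [573.43297016 -26.30334666 154.        ]
top strap_pivot 0.64 [604.3653216   53.32992134 127.        ]
top lever_grip 0.79 [600.39632303  45.33891387 159.        ]
top jar 0.96 [ 399.48360422 -200.54148152   22.        ]
side strap_push 0.62 [560.7559905  -62.07141364 136.        ]
side lever_hinge 0.72 [567.24603508 -15.73085902 154.        ]
side strap_pivot 0.78 [601.35411634  51.77434838 127.        ]
side lever_grip 0.9 [601.32574482  44.85474352 159.        ]
side jar 0.9 [ 559.30353276 -267.54325643   22.        ]
```

View pics/a6.png

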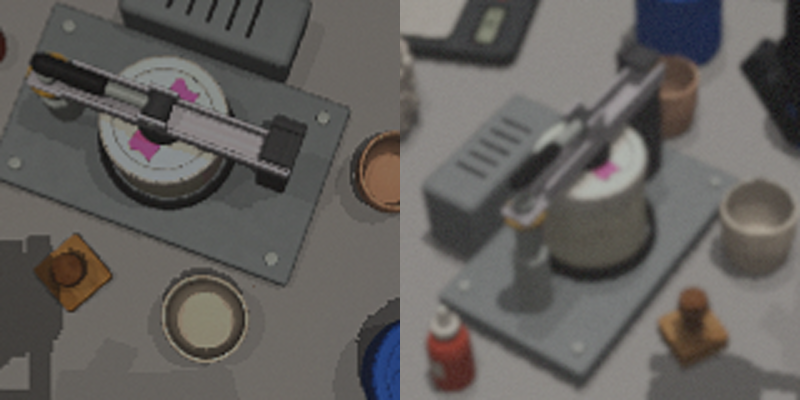

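The strap is home in the keeper (285,150), the lever lies down over the post (65,70), the jar is centred, the bystanders are where they were, and the robot is clear.

```bash
python3 -c "
from rig import finish_job; print(finish_job())"
```

```text
the job is handed in; nothing more can be done
None
```

The job is handed in with no verdict returned: the strap stopped home in the keeper, the lever was then pushed down to its stop over the jar, and the last pictures show the jar, cups, stamp and bottle in place and the robot clear; the foot's force on the lid was not measured.

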